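# Load the sample cartridge into the bench analyser and lock it

## Task

Someone left an orange sample cup standing in the green analyser's pocket: take it out and nest it upright, fully down, in the other orange cup on the bench. Then set the white cartridge fully home in the pocket, its blue end at the blue stripe, and last swing the red-knobbed locking lever over it until it is fully shut. Leave the other things on the bench standing where they are.

Things in the scene. Friction and masses are not known exactly. Their poses are not given: they have to be found in the camera images.
- analyser: Fixed green bench instrument, a block 220 (x) by 180 (y) by 60 mm high, origin at the centre of its underside on the bench. In the middle of its flat top is a rectangular pocket 53 mm (x) by 103 mm (y), 30 mm deep, mouth chamfered 3 mm. A blue stripe on the top marks the pocket's +y end; the black display lies on the -x side.
- pocket (a point): Centre of the pocket's floor, 30 mm above the bench and 30 mm below the analyser's top; axes as the analyser's.
- lever (a joint): Locking lever's angle, rad, about an upright hinge: 0 = shut (bar over the pocket's middle, pointing to the analyser's -x), growing as it opens to the -y side (1.57: along -y; stop at 1.9). Stays where left. Bar 20 mm wide, 12 mm thick, its underside 43 mm above the analyser's top, 3 mm above a fully seated cartridge.
- lever_hinge (a point): Point on the lever's upright hinge axis at bar height (115 mm above the bench), at x = +75 mm, y = 0 of the analyser; the hinge post is 24 mm in diameter.
- lever_knob (a point): Top of the upright red grip at the lever's free end, on its axis, 130 mm from the hinge axis. The grip is a round post 18 mm in diameter standing from 115 to 165 mm above the bench (its top is this point).
- cartridge: Loose white block, 50 mm (x) by 100 mm (y) by 70 mm high, about 0.25 kg, origin at the centre of its underside, z up. Its +y end is blue. The lowest 6 mm are 5 mm narrower. It stands upright on the bench.
- cartridge_blue_end (a point): Centre of the cartridge's blue end face, at y = +50 mm, 35 mm above its underside.
- cup: Orange tapered open cup that starts standing in the pocket: 100 mm high, outer diameter 42 mm at the foot and 66 mm at the rim, wall 2.5 mm, about 60 g, inner floor 40 mm above its underside. Origin at the centre of its underside, z up to the mouth.
- base_cup: Second orange cup, equal to the first, standing on the bench. With the first nested fully in it, the first's origin is 40 mm above this one's. Origin at the centre of its underside.
- bottle: Bystander; origin at the centre of its underside. Clear glass bottle with blue cap, diameter 68 mm, 130 mm high.
- pot: Bystander; origin at the centre of its underside. Red jar with white cap, diameter 62 mm, 75 mm high.
- amber_bottle: Bystander; origin at the centre of its underside. Amber glass bottle with blue cap, diameter 68 mm, 140 mm high.
- beaker: Bystander; origin at the centre of its underside. Clear glass beaker, rim diameter 80 mm, 85 mm high.
- tip_box: Bystander; origin at the centre of its underside. Blue box with clear lid, 85 (x) by 125 (y) by 63 mm high.
- white_pot: Bystander; origin at the centre of its underside. Pale whitish jar with black cap, diameter 56 mm, 65 mm high.
- timer: Bystander; origin at the centre of its underside. Flat white timer, 70 by 70 by 23 mm.
Mind the look-alikes: they are no part of the job. What is shaped like the base_cup but purple is not meant.

How it is judged:
On the way, in this order (a step that is already met when the one before it is completed fails the run):
1. the cup from the pocket is nested fully in the other cup (horizontal distance between cup and base_cup below 0.006 m and z of cup in the frame of base_cup between 0.035 and 0.046 m and angle between each of cup, base_cup's own z axis and vertical below 0.1 rad and height (world z) of base_cup below 0.006 m), for 0.2 s.
2. the cartridge is fully home in the pocket, blue end at the stripe, with the lever still open (horizontal distance between cartridge and pocket below 0.006 m and z of cartridge in the frame of pocket below 0.004 m and y of cartridge_blue_end in the frame of pocket above 0.04 m and value of joint lever above 0.6 rad), for 0.2 s.
3. the lever is shut (value of joint lever below 0.08 rad), for 0.2 s.
At the end, for the whole second after the job is handed in: Cup nested in the second: axes within 6 mm, underside 35-46 mm above the other's, both within 0.1 rad of upright, second on the bench; cartridge within 6 mm sideways and 4 mm in height of the pocket floor, blue end at the stripe; lever under 0.08 rad; at rest (all of step 1 and horizontal distance between cartridge and pocket below 0.006 m and z of cartridge in the frame of pocket below 0.004 m and y of cartridge_blue_end in the frame of pocket above 0.04 m and value of joint lever below 0.08 rad and linear speed of each of cup, cartridge below 0.02 m/s); the robot touches nothing.
It fails at once if a bystander is moved more than 30 mm or tipped over (distance of any of bottle, pot, amber_bottle, beaker, tip_box, timer, white_pot from where it was at the start of the episode above 0.03 m or angle between any of bottle, pot, amber_bottle, beaker, tip_box, timer, white_pot's own z axis and vertical above 0.4 rad).
It also fails if it takes over 72 s, if anything falls off the work surface, if the arm or the gripper's body presses on something with over 40 N, if the wrist force passes 120 N, or if a joint passes its speed limit or range.

## Robot

A 6-joint arm with a two-finger parallel gripper is mounted at the origin on the work surface. World frame = base frame: x ahead of the robot, y to its left, z up, the work surface at z = 0. Lengths are in m, angles in rad, forces in N, time in s.
With the tool pointing down it reaches from about 0.375 to 0.825 m from the base axis. Payload 5.5 kg.
Tool frame: the origin (TCP) lies midway between the tips of the shut fingers; the grasp point (between the pads) lies 19 mm behind it; z points along the fingers, y is the line along which they close (so a half turn about z gives the same grasp; the last joint's range is limited). The gripper opens to 85 mm and grips with 20 to 120 N. Pads are 22 mm wide; open, the fingers measure 114 mm over their backs; the gripper's body (76 mm by 85 mm) begins 54 mm behind the grasp point. The pads swing forward as they close: fully open they stand 13 mm farther back than shut.
Start: joints at [1.249, 0.314, -0.047, 1.21, 0, 1.571], TCP at [0.19, 0.569, 0.231] pointing down, gripper open.
Joint ranges: [-2.67, 2.67], [-0.69, 1.73], [-1.03, 1.25], [-2.08, 2.16], [-1.42, 1.45], [-3.14, 3.14]. Speed limits (rad/s): [2.39, 2.39, 3.01, 3.14, 3.14, 3.14].

## Interface

Orientations are given as a 3x3 rotation matrix whose columns are the frame's x, y, z axes.
In Python, from bench import manip gives the robot as it stands.
- The arm moves only by the tool jog_arm, never from a script. Its argument "commands" is a list that holds one entry, the list of rows, each a list of 5 numbers: the gripper's target within -1 to 1 (shut at 1, half-way at 0, fully open at -1), then the shift along the tool's x, y, z in cm, then the turn about the tool's z in rad. In form: [[[hand, x, y, z, yaw], ...]]. A call has 1 to 10 rows; each row is the pose to reach, as a shift and turn from the pose commanded when the call began, along the tool's axes at that moment; what a row does not reach only later rows make up. A row lasts 1/8 s, in which the tool goes at most 62.5 mm and 10.7 degrees, less where a joint would pass 70% of its speed; a pose out of reach is approached as far as the arm can. A call with a gripper value outside its range is refused whole. The fingers move at their own pace and stop on an object; "grip_force" is the grip in N (left out, the last holds). Time passes only in rows, so rows that repeat a pose let the fingers close. It gives the time, the measured TCP pose, the force, the opening and the grip force at its end, in the units of the state.
- manip.observe(): the state, without advancing time (a new reading comes with each control period).
- manip.capture(name): name is "scene" or "top"; returns a dict with "color" (400x640x3 uint8, blue, green, red), "camera_matrix" (3x3 intrinsics, pixels), "rvec" (rotation vector, rad) and "tvec" (3), from world to camera coordinates, as OpenCV has them. Camera axes: x right, y down, z forward; pixel columns grow to the right and rows downward; lengths in m; the calibration is good to about 2 mm. A picture is of the moment at which its call begins. There is no depth.
- manip.hand_in(): hands the job in; it is judged then, once.
The state is a dict: "clock": time; "joint_pos": joint angles; "dq": joint speeds; "effort": joint torques, N m; "tcp_pos": TCP position; "tcp_rot": TCP orientation; "force": force on the tool from outside, world axes, zero at the start; "ft_torque": the same for the moment, N m; "grip_width": finger opening in m; "finger_force": force on a finger pad.
Only numpy, scipy, OpenCV 4.12 (cv2) and the standard library are available. Lean on these libraries where they do the work, as an engineer would, in place of code of your own. Each camera call takes 0.05 s, during which the arm holds its last target. There are 200 camera calls.

## Working session

There is one attempt and no reset: what is moved stays moved. The work goes in short steps, Python scripts to look and compute and a tool call to move; the robot and the scene stay as the last step left them, time stands still between calls to the robot, and variables do not carry over. Pictures are saved under pics/ and viewed, at most 10 in all, crops included, and the job is handed in when it is done.

Besides the shell and the picture viewer there is one more tool, called in YAML: its name, and indented under it one key for each argument. jog_arm: Moves the arm, as the interface text tells. Its arguments: {"type":"object","properties":{"commands":{"type":"array","items":{"type":"array","items":{"type":"array","items":{"type":"number"}}}},"grip_force":{"type":"number"}},"required":["commands"]}

```bash
mkdir -p pics
cat > h.py <<'E'
import numpy as np, cv2
from bench import manip
def snap(n,f):
    c=manip.capture(n); cv2.imwrite(f'pics/{f}.png',c['color']); 
    np.savez(f'pics/{f}.npz',**c); return c
def ray(c,u,v,z):
    "world point at height z seen at pixel u,v"
    R=cv2.Rodrigues(np.array(c['rvec'],float))[0]; t=np.array(c['tvec'],float).ravel()
    o=-R.T@t; d=R.T@np.linalg.inv(c['camera_matrix'])@[u,v,1]
    return o+d*(z-o[2])/d[2]
def proj(c,P):
    return cv2.projectPoints(np.array(P,float).reshape(-1,3),np.array(c['rvec'],float),np.array(c['tvec'],float),np.array(c['camera_matrix'],float),None)[0].reshape(-1,2)
E
python3 - <<'E'
from h import *
for n in('scene','top'):
    c=snap(n,n+'0'); cv2.imwrite(f'pics/{n}0b.png',cv2.resize(c['color'],(800,500),interpolation=cv2.INTER_CUBIC))
    R=cv2.Rodrigues(np.array(c['rvec'],float))[0]; print(n,-R.T@np.array(c['tvec']).ravel(),c['camera_matrix'])
s=manip.observe(); print(s)
E
```

```text
scene [1.33200161 0.44015082 1.24686269] [[520.50161438   0.         323.02262476]
 [  0.         520.50161438 203.03570484]
 [  0.           0.           1.        ]]
top [0.2990788  0.01625498 1.51277838] [[452.20921665   0.         325.3252964 ]
 [  0.         452.20921665 196.46746218]
 [  0.           0.           1.        ]]
{'clock': 0.1, 'joint_pos': array([ 1.24898917e+00,  3.14154348e-01, -4.79455302e-02,  1.21024206e+00,
        1.18532779e-05,  1.57083968e+00]), 'dq': array([ 0.00048938, -0.00068344,  0.00176424, -0.00049875,  0.00131756,
       -0.00143178]), 'effort': array([ 1.75084779e-04, -5.40767562e+01,  3.40540552e+01,  1.12264330e-02,
        7.55196012e-07,  1.85232301e-05]), 'tcp_pos': array([0.18960007, 0.56870531, 0.2305361 ]), 'tcp_rot': array([[-9.48651680e-01,  3.16322210e-01, -5.00093101e-04],
       [ 3.16322605e-01,  9.48650552e-01, -1.46251931e-03],
       [ 1.17862549e-05, -1.54561216e-03, -9.99998805e-01]]), 'force': array([ 0.51102848, -0.44801147, -0.9943903 ]), 'ft_torque': array([ 0.00294502,  0.01747147, -0.00137752]), 'finger_force': 0.0, 'grip_width': 0.08522752925004778}
```

View pics/top0b.png

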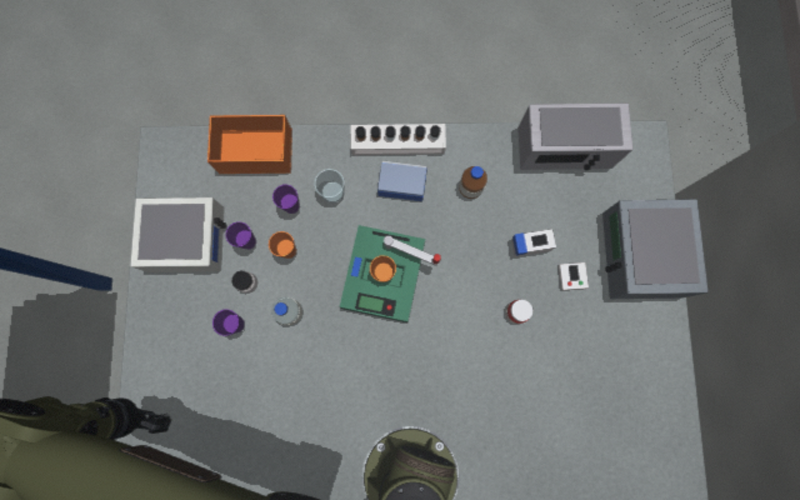

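View pics/scene0b.png

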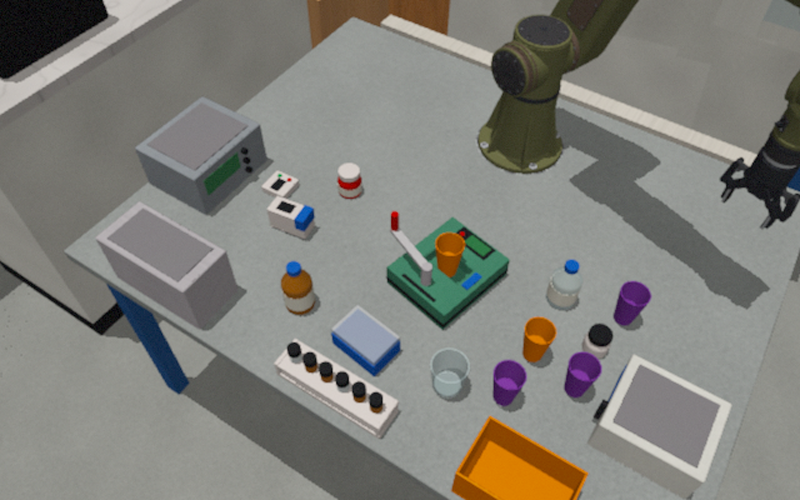

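Run:
```python
import cv2,numpy as np
def crop(f,x,y,w,h,k=5):
    a=cv2.resize(cv2.imread(f'pics/{f}.png')[y:y+h,x:x+w],None,fx=k,fy=k,interpolation=cv2.INTER_CUBIC)
    for i in range(0,w,10):
        cv2.line(a,(i*k,0),(i*k,4 if (x+i)%20 else 10),(255,255,255),1); 
        if (x+i)%20==0: cv2.putText(a,str(x+i),(i*k,20),0,.35,(255,255,255),1)
    for i in range(0,h,10):
        cv2.line(a,(0,i*k),(4 if (y+i)%20 else 10,i*k),(255,255,255),1)
        if (y+i)%20==0: cv2.putText(a,str(y+i),(0,i*k),0,.35,(255,255,255),1)
    return a
A=np.zeros((600,800,3),np.uint8)
def put(a,x,y): A[y:y+a.shape[0],x:x+a.shape[1]]=a
put(crop('top0',270,175,85,85),0,0)       # analyser
put(crop('top0',405,178,45,32,7),430,0)       # cartridge
put(crop('top0',212,183,28,28,6),0,430)
put(crop('scene0',305,170,105,90,3),430,230)
put(crop('scene0',210,152,45,42,5),200,430-40+40-0 if False else 430-40) if False else None
put(crop('scene0',415,250,34,42,4),200,430)
put(crop('scene0',212,155,42,36,3),430,500-0) if False else None
cv2.imwrite('pics/c1.png',A)
```

```text
(no output)
```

View pics/c1.png

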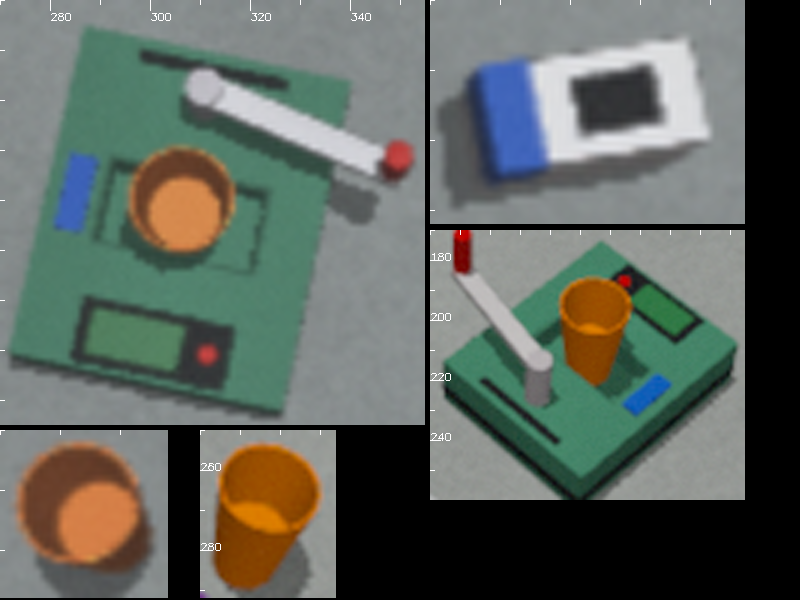

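```bash
cat > m.py <<'E'
from h import *
from scipy.optimize import least_squares
T=dict(np.load('pics/top0.npz')); S=dict(np.load('pics/scene0.npz'))
def px(X,Y,x0,y0,k): return x0+(X+.5)/k-.5, y0+(Y+.5)/k-.5
def pts(p,L): 
    c,s=np.cos(p[2]),np.sin(p[2]); L=np.array(L,float); return np.c_[p[0]+c*L[:,0]-s*L[:,1],p[1]+s*L[:,0]+c*L[:,1],L[:,2]]
def fit(L,obs,p0):
    r=least_squares(lambda p:np.concatenate([(proj(T,pts(p,[l]))[0]-o) for l,o in zip(L,obs)]),p0); return r.x,np.abs(r.fun).max()
aL=[(.11,.09,.06),(.11,-.09,.06),(-.11,.09,.06),(-.11,-.09,.06)]
ao=[px(*q,270,175,5) for q in((85,27),(350,81),(11,355),(283,405))]
A,e=fit(aL,ao,[.55,.05,-.2]); print('analyser',A,e)
print('pocket cup rim',ray(T,*px(182,200,270,175,5),.13))
print('knob',ray(T,*px(398,157,270,175,5),.165),'hinge',ray(T,*px(205,88,270,175,5),.121),'hinge pred',pts(A,[(.075,0,.115)]))
B=ray(T,*px(78.5,72.5,212,183,6),.1); print('base cup',B)
cL=[(.025,-.05,.07),(-.025,-.05,.07)]; co=[px(*q,405,178,7) for q in((688-430,38),(710-430,138))]
cL+=[(-.025,.05,.0),(.025,.05,.07)];co+=[px(490-430,178,405,178,7),px(487-430,62,405,178,7)]
C,e=fit(cL,co,[.6,-.3,0]);print('cart',C,e)
if __name__=='__main__':
    out=[]
    for c,f,(x,y,w,h) in((T,'top0',(400,170,60,50)),(S,'scene0',(205,150,60,50))):
        k=6;im=cv2.resize(c['color'],None,fx=k,fy=k,interpolation=cv2.INTER_CUBIC)
        for z in(0,.07):
            q=proj(c,pts(C,[(a,b,z) for a,b in((.025,.05),(.025,-.05),(-.025,-.05),(-.025,.05))]))
            cv2.polylines(im,[np.int32(q*k+k/2)],1,(0,255,0) if z else (0,0,255),1)
        out.append(im[y*k:(y+h)*k,x*k:(x+w)*k])
    o2=[]
    for c,(x,y,w,h) in((S,(410,245,60,50)),(S,(300,160,120,100))):
        k=6 if w==60 else 3;im=cv2.resize(c['color'],None,fx=k,fy=k,interpolation=cv2.INTER_CUBIC)
        for P,z0 in((B,0),(ray(T,*px(182,200,270,175,5),.13),.03)):
            for r,z in((.021,z0),(.033,z0+.1)):
                q=proj(c,[(P[0]+r*np.cos(t),P[1]+r*np.sin(t),z) for t in np.linspace(0,6.28,40)]); cv2.polylines(im,[np.int32(q*k+k/2)],1,(255,255,0),1)
        q=proj(c,pts(A,[aL[0],aL[1],aL[3],aL[2]]));cv2.polylines(im,[np.int32(q*k+k/2)],1,(0,255,255),1)
        o2.append(im[y*k:(y+h)*k,x*k:(x+w)*k])
    cv2.imwrite('pics/c2.png',np.vstack([np.hstack(out),np.hstack(o2)]))
E
python3 m.py
```

```text
analyser [ 0.51312144  0.06360986 -0.21515305] 0.9183674427718529
pocket cup rim [0.51188828 0.06154973 0.13      ]
knob [ 0.53078053 -0.07045965  0.165     ] hinge [0.58416294 0.04679829 0.121     ] hinge pred [[0.58639222 0.04759758 0.115     ]]
base cup [0.58457742 0.3204922  0.1       ]
cart [ 0.59120745 -0.33837596  0.11185759] 2.145478402215872
```

View pics/c2.png

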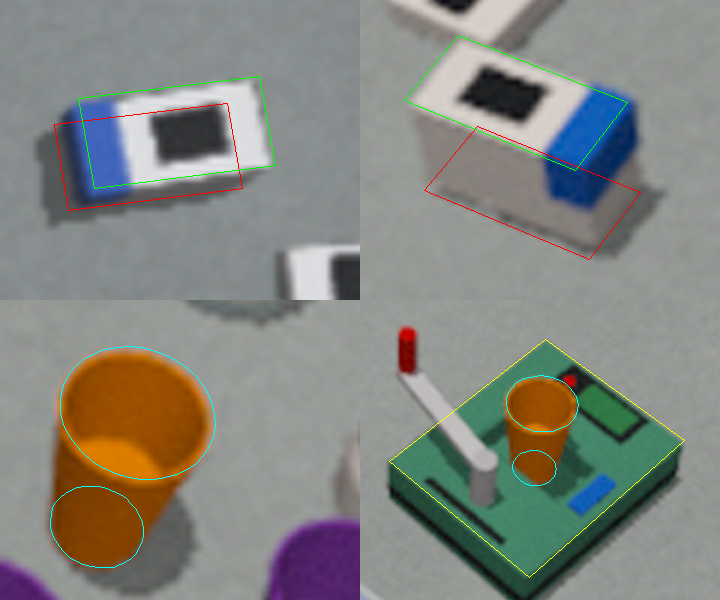

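Overlays fit: the pocket cup is at (0.512, 0.062), the base cup at (0.585, 0.320) and the analyser at (0.513, 0.064) with yaw -0.215. The cartridge outline is a few mm off because the blue cap stops short of the base, so I'll refit it on the top face only. I'm starting with the cup.

```bash
cat >> h.py <<'E'
def to(x,y,z,phi=None,s=None):
    "shift in tool cm and yaw to bring TCP there with tool y at angle phi"
    s=s or manip.observe(); R=np.array(s['tcp_rot']); d=R.T@(np.array([x,y,z])-s['tcp_pos'])*100
    a=np.arctan2(R[1,1],R[0,1]); yaw=0 if phi is None else -((phi-a+np.pi/2)%np.pi-np.pi/2)
    print('shift cm',d.round(2),'yaw',round(yaw,3),'tool y angle',round(a,3))
E
python3 - <<'E'
from m import *
print('top corner refit'); 
o=[px(*q,405,178,7) for q in((258,38),(280,138))]
o2=[((460-360+.5)/6-.5+205,(38+.5)/6-.5+150),((408-360+.5)/6-.5+205,(100+.5)/6-.5+150)]
o2+=[((635-360+.5)/6-.5+205,(98+.5)/6-.5+150)]
L=[(.025,-.05,.07),(-.025,-.05,.07)]; L3=[(.025,-.05,.07)]
def f(p):
    a=proj(T,pts(p,[(.025,-.05,.07),(-.025,-.05,.07),(.025,.05,.07)]))-[*o,px(57,62,405,178,7)]
    return a.ravel()
r=least_squares(f,[.6,-.34,.15]); print(r.x,r.fun.round(1))
print(proj(S,pts(r.x,[(.025,-.05,.07),(-.025,-.05,.07),(.025,.05,.07),(-.025,.05,.07)])).round(1),o2)
to(.512,.0617,.2,None)
E
```

```text
analyser [ 0.51312144  0.06360986 -0.21515305] 0.9183674427718529
pocket cup rim [0.51188828 0.06154973 0.13      ]
knob [ 0.53078053 -0.07045965  0.165     ] hinge [0.58416294 0.04679829 0.121     ] hinge pred [[0.58639222 0.04759758 0.115     ]]
base cup [0.58457742 0.3204922  0.1       ]
cart [ 0.59120745 -0.33837596  0.11185759] 2.145478402215872
top corner refit
[ 0.58948693 -0.33602888  0.11303329] [ 0.6 -0.3  0.2  0.3 -0.8  0.1]
[[212.8 166.3]
 [221.9 155.4]
 [241.4 177.8]
 [250.1 166.5]] [(221.25, 155.91666666666666), (212.58333333333334, 166.25), (250.41666666666666, 165.91666666666666)]
shift cm [-46.62 -37.89   3.11] yaw 0 tool y angle 1.249
```

jog_arm:
  commands:
    - [[-1, -46.6, -37.9, 0, 0], [-1, -46.6, -37.9, 0, 0], [-1, -46.6, -37.9, 0, 0], [-1, -46.6, -37.9, 0, 0], [-1, -46.6, -37.9, 0, 0], [-1, -46.6, -37.9, 0, 0], [-1, -46.6, -37.9, 0, 0], [-1, -46.6, -37.9, 0, 0], [-1, -46.6, -37.9, 0, 0], [-1, -46.6, -37.9, 0, 0]]
  grip_force: 25

```text
clock: 1.35
tcp_pos: [0.5128, 0.0597, 0.231]
tcp_rot: [[-0.948, 0.318, -0.0], [0.318, 0.948, -0.0], [0.0, -0.0, -1.0]]
force: [-0.6, 0.3, 0.0]
grip_width: 0.0856
finger_force: 0.0
```

```bash
python3 -c "
from h import *
print(manip.observe()['tcp_pos'],manip.observe()['clock']);to(.512,.0617,.091)"
```

```text
[0.5128493  0.05965619 0.23095592] 1.35
shift cm [ 0.14  0.17 14.  ] yaw 0 tool y angle 1.247
```

jog_arm:
  commands:
    - [[-1, 0, 0, 5, 0], [-1, 0, 0, 10, 0], [-1, 0, 0, 14, 0], [-1, 0, 0, 14, 0], [1, 0, 0, 14, 0], [1, 0, 0, 14, 0], [1, 0, 0, 14, 0], [1, 0, 0, 14, 0], [1, 0, 0, 14, 0], [1, 0, 0, 14, 0]]

```text
clock: 2.6
tcp_pos: [0.5139, 0.0624, 0.0934]
tcp_rot: [[-0.949, 0.316, 0.004], [0.316, 0.949, 0.0], [-0.004, 0.001, -1.0]]
force: [0.1, -1.7, 7.6]
grip_width: 0.064
finger_force: 27.9
```

jog_arm:
  commands:
    - [[1, 0, 0, 0, 0], [1, 0, 0, 0, 0], [1, 0, 0, 0, 0], [1, 0, 0, 0, 0]]

```text
clock: 3.1
tcp_pos: [0.514, 0.0624, 0.0934]
tcp_rot: [[-0.949, 0.316, 0.004], [0.316, 0.949, 0.0], [-0.004, 0.002, -1.0]]
force: [-0.7, -1.0, 8.0]
grip_width: 0.0636
finger_force: 27.9
```

jog_arm:
  commands:
    - [[1, 0, 0, -2, 0], [1, 0, 0, -4, 0], [1, 0, 0, -7, 0], [1, 0, 0, -10, 0], [1, 0, 0, -14, 0], [1, 0, 0, -14, 0], [1, 0, 0, -14, 0]]

```text
clock: 3.98
tcp_pos: [0.5118, 0.0623, 0.2312]
tcp_rot: [[-0.949, 0.316, 0.0], [0.316, 0.949, 0.0], [-0.0, 0.0, -1.0]]
force: [-0.3, -0.9, -0.2]
grip_width: 0.0638
finger_force: 27.9
```

```bash
python3 -c "
from h import *
c=snap('top','t1');d=snap('scene','s1')
k=4;a=cv2.resize(c['color'][150:250,250:350],None,fx=k,fy=k,interpolation=2);b=cv2.resize(d['color'][110:240,330:430],None,fx=k,fy=k,interpolation=2)
o=np.zeros((520,800,3),np.uint8);o[:400,:400]=a;o[:520,400:]=b;cv2.imwrite('pics/c3.png',o)
s=manip.observe();print(s['tcp_pos'],s['force'],s['grip_width']);to(.5846,.3205,.231)"
```

```text
[0.51114228 0.06219821 0.23019575] [ 0.23673058  0.23284822 -0.26651747] 0.06376455854609776
shift cm [ 1.2  26.83 -0.1 ] yaw 0 tool y angle 1.249
```

View pics/c3.png

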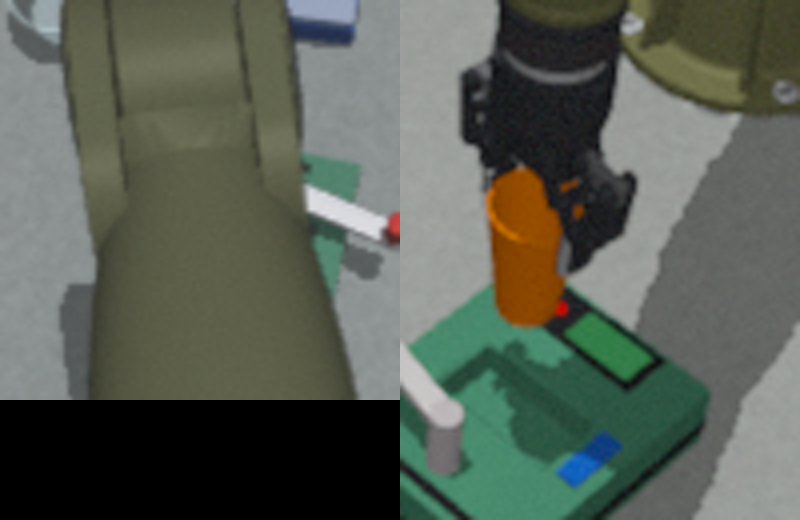

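The cup is held upright and clear of the pocket, with its foot at about (362, 187) in the scene picture. Next is the base cup.

jog_arm:
  commands:
    - [[1, 0.6, 5, 0, 0], [1, 1.2, 11, 0, 0], [1, 1.2, 17, 0, 0], [1, 1.2, 22, 0, 0], [1, 1.2, 25, 0, 0], [1, 1.2, 26.8, 0, 0], [1, 1.2, 26.8, 0, 0], [1, 1.2, 26.8, 0, 0], [1, 1.2, 26.8, 0, 0]]

```text
clock: 5.2
tcp_pos: [0.5851, 0.3193, 0.2312]
tcp_rot: [[-0.948, 0.317, -0.0], [0.317, 0.948, -0.0], [0.0, -0.0, -1.0]]
force: [-0.0, -0.2, -0.6]
grip_width: 0.0637
finger_force: 28.0
```

```bash
python3 -c "
from h import *
d=snap('scene','s2')
s=manip.observe();p=s['tcp_pos'];print(p);to(.5846,.3205,.231)
k=5;im=cv2.resize(d['color'],None,fx=k,fy=k,interpolation=2)
zc=p[2]-.0634
for z,r in((zc,.021),(zc+.1,.033)):
    q=proj(d,[(p[0]+r*np.cos(t),p[1]+r*np.sin(t),z) for t in np.linspace(0,6.28,40)]);cv2.polylines(im,[np.int32(q*k+k/2)],1,(255,255,0),1)
for z,r in((0,.021),(.1,.033)):
    q=proj(d,[(.5846+r*np.cos(t),.3205+r*np.sin(t),z) for t in np.linspace(0,6.28,40)]);cv2.polylines(im,[np.int32(q*k+k/2)],1,(0,255,0),1)
cv2.imwrite('pics/c4.png',im[185*k:300*k,380*k:500*k])"
```

```text
[0.58523708 0.31940125 0.23139381]
shift cm [0.1  0.08 0.04] yaw 0 tool y angle 1.248
```

View pics/c4.png

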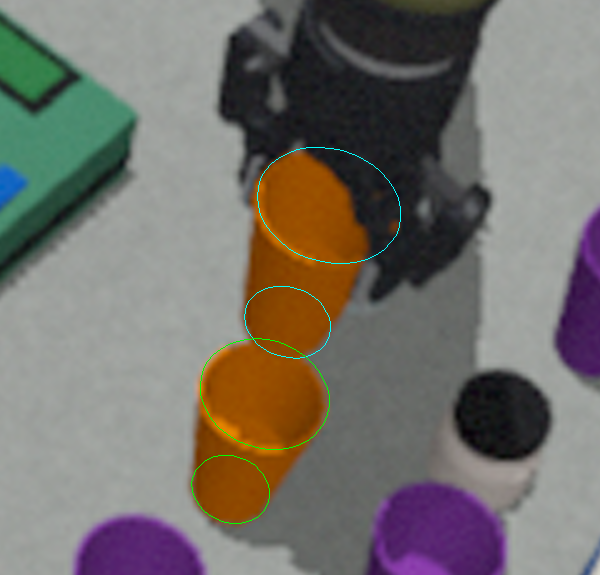

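Held-cup and base-cup outlines line up within about 2 mm, so I'm lowering it.

jog_arm:
  commands:
    - [[1, 0, 0, 3, 0], [1, 0, 0, 6, 0], [1, 0, 0, 8, 0], [1, 0, 0, 9.5, 0], [1, 0, 0, 10.5, 0], [1, 0, 0, 11.3, 0], [1, 0, 0, 12, 0], [1, 0, 0, 12.4, 0], [1, 0, 0, 12.8, 0], [1, 0, 0, 12.8, 0]]

```text
clock: 6.5
tcp_pos: [0.5856, 0.3206, 0.1036]
tcp_rot: [[-0.949, 0.316, 0.001], [0.316, 0.949, 0.0], [-0.001, 0.001, -1.0]]
force: [0.6, 0.2, 1.0]
grip_width: 0.064
finger_force: 28.0
```

jog_arm:
  commands:
    - [[1, 0, 0, 0.3, 0], [1, 0, 0, 0.5, 0], [1, 0, 0, 0.5, 0]]

```text
clock: 6.88
tcp_pos: [0.5879, 0.3212, 0.1031]
tcp_rot: [[-0.949, 0.316, 0.006], [0.316, 0.949, 0.003], [-0.005, 0.004, -1.0]]
force: [-3.2, -2.6, 21.9]
grip_width: 0.0639
finger_force: 27.5
```

jog_arm:
  commands:
    - [[1, 0, 0, -0.4, 0], [-1, 0, 0, -0.4, 0], [-1, 0, 0, -0.4, 0], [-1, 0, 0, -0.4, 0], [-1, 0, 0, -0.4, 0], [-1, 0, 0, -3, 0], [-1, 0, 0, -8, 0], [-1, 0, 0, -13, 0], [-1, 0, 0, -13, 0]]

```text
clock: 8.0
tcp_pos: [0.5878, 0.3217, 0.2335]
tcp_rot: [[-0.949, 0.316, 0.007], [0.316, 0.949, 0.004], [-0.006, 0.006, -1.0]]
force: [0.7, 0.3, 0.2]
grip_width: 0.0856
finger_force: 0.0
```

```bash
python3 -c "
from h import *
d=snap('scene','s3')
print(manip.observe()['tcp_pos'],manip.observe()['joint_pos'].round(2));to(.5895,-.336,.231,.113)
k=5;im=cv2.resize(d['color'],None,fx=k,fy=k,interpolation=2)
for z,r in((0,.021),(.1,.033),(.14,.033)):
    q=proj(d,[(.5846+r*np.cos(t),.3205+r*np.sin(t),z) for t in np.linspace(0,6.28,40)]);cv2.polylines(im,[np.int32(q*k+k/2)],1,(0,255,0),1)
cv2.imwrite('pics/c5.png',im[220*k:300*k,390*k:470*k])"
```

```text
[0.58663919 0.32101933 0.23056826] [ 0.5   0.44  0.14  1.26 -0.    0.82]
shift cm [-21.05 -62.24  -0.18] yaw 1.136 tool y angle 1.249
```

View pics/c5.png

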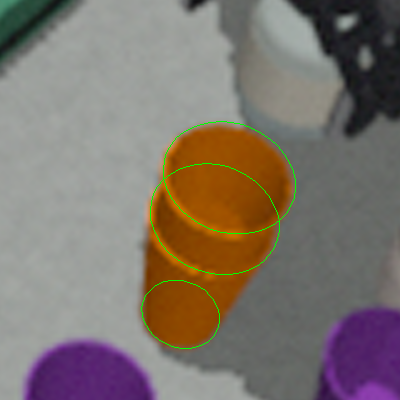

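The cups are nested: the upper rim sits right at the predicted height of 0.14. On to the cartridge.

jog_arm:
  commands:
    - [[-1, -21, -62.2, 0, 1.136], [-1, -21, -62.2, 0, 1.136], [-1, -21, -62.2, 0, 1.136], [-1, -21, -62.2, 0, 1.136], [-1, -21, -62.2, 0, 1.136], [-1, -21, -62.2, 0, 1.136], [-1, -21, -62.2, 0, 1.136], [-1, -21, -62.2, 0, 1.136], [-1, -21, -62.2, 0, 1.136], [-1, -21, -62.2, 0, 1.136]]
  grip_force: 60

```text
clock: 9.3
tcp_pos: [0.5866, -0.3063, 0.2263]
tcp_rot: [[-0.113, 0.994, -0.002], [0.994, 0.113, 0.001], [0.002, -0.002, -1.0]]
force: [1.1, 0.6, 0.6]
grip_width: 0.0856
finger_force: 0.0
```

jog_arm:
  commands:
    - [[-1, 0, 0, 0, 0]]

```text
clock: 9.43
tcp_pos: [0.5861, -0.3087, 0.2255]
tcp_rot: [[-0.107, 0.994, -0.003], [0.994, 0.107, 0.001], [0.001, -0.003, -1.0]]
force: [0.5, 1.3, -0.1]
grip_width: 0.0854
finger_force: 0.0
```

```bash
python3 -c "
from h import *
print(manip.observe()['tcp_pos'],manip.observe()['joint_pos'].round(2));to(.5895,-.336,.034,.113)"
```

```text
[ 0.58608655 -0.30867095  0.22551205] [-0.48  0.44  0.12  1.25 -0.    0.98]
shift cm [-2.77  0.1  19.15] yaw -0.006 tool y angle 0.107
```

jog_arm:
  commands:
    - [[-1, -2.8, 0.1, 3, 0], [-1, -2.8, 0.1, 8, 0], [-1, -2.8, 0.1, 10, 0], [-1, -2.8, 0.1, 11, 0], [-1, -2.8, 0.1, 11, 0]]

```text
clock: 10.05
tcp_pos: [0.5915, -0.3314, 0.1174]
tcp_rot: [[-0.114, 0.994, -0.001], [0.994, 0.114, 0.001], [0.001, -0.001, -1.0]]
force: [-0.6, -0.1, 0.6]
grip_width: 0.0852
finger_force: 0.0
```

```bash
python3 -c "
from h import *
print(manip.observe()['tcp_pos'],manip.observe()['joint_pos'].round(2));to(.5895,-.336,.034,.113)"
```

```text
[ 0.59147419 -0.33136525  0.11744231] [-0.51  0.52 -0.    1.05  0.    0.95]
shift cm [-0.45 -0.24  8.34] yaw 0.001 tool y angle 0.114
```

jog_arm:
  commands:
    - [[-1, -0.5, -0.2, 3, 0], [-1, -0.5, -0.2, 6, 0], [-1, -0.5, -0.2, 8.3, 0], [-1, -0.5, -0.2, 8.3, 0], [1, -0.5, -0.2, 8.3, 0], [1, -0.5, -0.2, 8.3, 0], [1, -0.5, -0.2, 8.3, 0], [1, -0.5, -0.2, 8.3, 0], [1, -0.5, -0.2, 8.3, 0], [1, -0.5, -0.2, 8.3, 0]]

```text
clock: 11.3
tcp_pos: [0.5917, -0.3384, 0.0375]
tcp_rot: [[-0.113, 0.994, 0.003], [0.994, 0.113, -0.002], [-0.002, 0.003, -1.0]]
force: [-0.9, 0.2, 6.7]
grip_width: 0.0493
finger_force: 63.3
```

```bash
python3 -c "
from h import *
s=manip.observe();print(s['tcp_pos'],s['tcp_rot'][:,1],s['grip_width'],s['force'])"
```

```text
[ 0.59172335 -0.33837556  0.0374605 ] [0.99361269 0.1128153  0.00255546] 0.049305690794210155 [-0.90165437  0.17111083  6.69606174]
```

jog_arm:
  commands:
    - [[1, 0, 0, -2, 0], [1, 0, 0, -5, 0], [1, 0, 0, -9, 0], [1, 0, 0, -14, 0], [1, 0, 0, -18, 0], [1, 0, 0, -19.7, 0], [1, 0, 0, -19.7, 0]]

```text
clock: 12.18
tcp_pos: [0.591, -0.3378, 0.233]
tcp_rot: [[-0.113, 0.994, 0.002], [0.994, 0.113, -0.001], [-0.001, 0.001, -1.0]]
force: [-0.4, -0.9, -2.5]
grip_width: 0.0493
finger_force: 62.5
```

```bash
python3 -c "
from h import *
s=manip.observe();print(s['tcp_pos'],s['grip_width'],s['force']);to(.5131,.0636,.231,-.215)"
```

```text
[ 0.59095158 -0.33784067  0.23297758] 0.04933025753560785 [-0.39563207 -0.85869084 -2.48259314]
shift cm [40.77 -3.21  0.15] yaw 0.328 tool y angle 0.113
```

jog_arm:
  commands:
    - [[1, 4, 0, 0, 0], [1, 9, -0.5, 0, 0.1], [1, 15, -1, 0, 0.15], [1, 20, -1.5, 0, 0.2], [1, 26, -2, 0, 0.25], [1, 31, -2.5, 0, 0.3], [1, 36, -3, 0, 0.328], [1, 39, -3.2, 0, 0.328], [1, 40.8, -3.2, 0, 0.328], [1, 40.8, -3.2, 0, 0.328]]

```text
clock: 13.42
tcp_pos: [0.512, 0.0648, 0.231]
tcp_rot: [[0.212, 0.977, -0.002], [0.977, -0.212, -0.001], [-0.001, -0.002, -1.0]]
force: [-0.4, -0.4, -2.5]
grip_width: 0.0493
finger_force: 62.5
```

jog_arm:
  commands:
    - [[1, 0, 0, 4, 0], [1, 0, 0, 6, 0], [1, 0, 0, 7, 0], [1, 0, 0, 7, 0], [1, 0, 0, 7, 0]]

```text
clock: 14.05
tcp_pos: [0.5134, 0.0639, 0.1631]
tcp_rot: [[0.214, 0.977, 0.001], [0.977, -0.214, 0.0], [0.0, 0.001, -1.0]]
force: [0.6, 0.1, -1.6]
grip_width: 0.049
finger_force: 62.5
```

```bash
cat > v.py <<'E'
import sys
from m import pts
from h import *
A=[.5131,.0636,-.215]
def box(im,c,p,hx,hy,z,k,col):
    q=proj(c,pts(p,[(a*hx,b*hy,z) for a,b in((1,1),(1,-1),(-1,-1),(-1,1))])); cv2.polylines(im,[np.int32(q*k+k/2)],1,col,1)
def view(f,dy,dz=.0375):
    d=snap('scene',f); s=manip.observe(); p=s['tcp_pos']; a=np.arctan2(s['tcp_rot'][1,1],s['tcp_rot'][0,1]); print(p,a)
    k=6;im=cv2.resize(d['color'],None,fx=k,fy=k,interpolation=2)
    C=[p[0]-dy*np.sin(a),p[1]+dy*np.cos(a),a]
    box(im,d,C,.025,.05,p[2]-dz+.07,k,(0,255,0)); box(im,d,C,.025,.05,p[2]-dz+.006,k,(0,0,255))
    box(im,d,A,.0265,.0515,.06,k,(0,255,255)); box(im,d,A,.11,.09,.06,k,(0,255,255))
    cv2.imwrite(f'pics/{f}c.png',im[165*k:265*k,300*k:420*k])
    return p,a
E
python3 -c "
from v import *
view('s5',.002);to(.5131,.0636,.16,-.215)" | grep -v '^[a-z]*  *\(cup\|\[ \)'
```

```text
[0.51351723 0.06404798 0.16326779] -0.21534126673953158
shift cm [-0.05 -0.03  0.33] yaw -0.0 tool y angle -0.215
```

View pics/s5c.png

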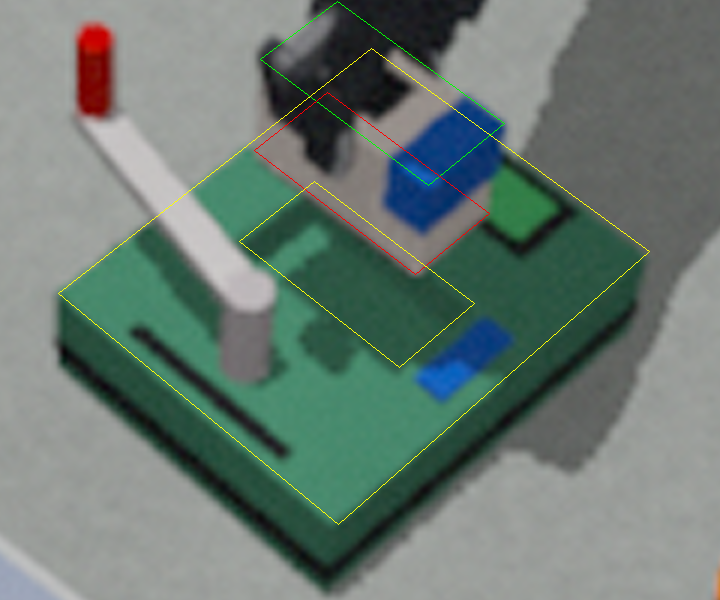

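```bash
python3 -c "
from m import *
q=[(113,157),(270,188),(253,272),(93,240)]
W=[ray(T,*px(*i,270,175,5),.06)[:2] for i in q]; print('pk',np.mean(W,0),[np.linalg.norm(W[i]-W[i-1]).round(4) for i in range(4)])
to(.5131,.0636,.16,-.215)
" | tail -2
```

```text
pk [0.51342655 0.06379244] [np.float64(0.0558), np.float64(0.1043), np.float64(0.056), np.float64(0.1056)]
shift cm [-0.05 -0.03  0.33] yaw -0.0 tool y angle -0.215
```

jog_arm:
  commands:
    - [[1, -0.2, 0, 2, 0], [1, -0.2, 0, 4, 0], [1, -0.2, 0, 5.5, 0], [1, -0.2, 0, 6.3, 0], [1, -0.2, 0, 6.8, 0], [1, -0.2, 0, 7.2, 0], [1, -0.2, 0, 7.6, 0], [1, -0.2, 0, 7.9, 0], [1, -0.2, 0, 7.9, 0]]

```text
clock: 15.22
tcp_pos: [0.5122, 0.0621, 0.0831]
tcp_rot: [[0.213, 0.977, -0.0], [0.977, -0.213, -0.0], [-0.0, -0.0, -1.0]]
force: [0.8, -1.4, -2.0]
grip_width: 0.0491
finger_force: 62.6
```

jog_arm:
  commands:
    - [[1, 0, 0, 0.4, 0], [1, 0, 0, 0.8, 0], [1, 0, 0, 1.1, 0], [1, 0, 0, 1.3, 0], [1, 0, 0, 1.5, 0], [1, 0, 0, 1.6, 0], [1, 0, 0, 1.7, 0], [1, 0, 0, 1.7, 0]]

```text
clock: 16.23
tcp_pos: [0.5122, 0.0622, 0.0674]
tcp_rot: [[0.213, 0.977, 0.0], [0.977, -0.213, -0.0], [0.0, 0.0, -1.0]]
force: [-4.9, -3.2, 11.0]
grip_width: 0.0492
finger_force: 64.1
```

jog_arm:
  commands:
    - [[-0.45, 0, 0, -0.1, 0], [-0.45, 0, 0, -0.1, 0], [-0.45, 0, 0, -0.1, 0], [-0.45, 0, 0, -0.1, 0], [-0.45, 0, 0, -3, 0], [-0.45, 0, 0, -8, 0], [-0.45, 0, 0, -14, 0], [-0.45, 0, 0, -14, 0], [-0.45, 0, 0, -14, 0]]

```text
clock: 17.35
tcp_pos: [0.5122, 0.0623, 0.2062]
tcp_rot: [[0.213, 0.977, 0.0], [0.977, -0.213, 0.0], [0.0, 0.0, -1.0]]
force: [-0.4, 0.1, -0.8]
grip_width: 0.0617
finger_force: 0.0
```

```bash
python3 -c "
from v import *
d=snap('scene','s6'); k=6;im=cv2.resize(d['color'],None,fx=k,fy=k,interpolation=2)
box(im,d,A,.025,.05,.1,k,(0,255,0))
cv2.imwrite('pics/s6c.png',im[165*k:265*k,300*k:420*k])
h=np.array([.586,.0475]);K=np.array([.5308,-.0705]);v=K-h;u=np.array([-np.cos(-.215),-np.sin(-.215)])
print('lever',np.linalg.norm(v),np.arccos(v@u/np.linalg.norm(v)))
print(manip.observe()['joint_pos'].round(2),manip.observe()['tcp_pos']);to(.5308,-.0705,.205)" | tail -4
```

```text
cart [ 0.59120745 -0.33837596  0.11185759] 2.145478402215872
lever 0.1302729442363225 1.3482416955351813
[ 0.12  0.17 -0.29  1.11  0.    1.91] [0.51149527 0.06216555 0.20529654]
shift cm [-12.55   4.72   0.03] yaw 0 tool y angle -0.215
```

View pics/s6c.png

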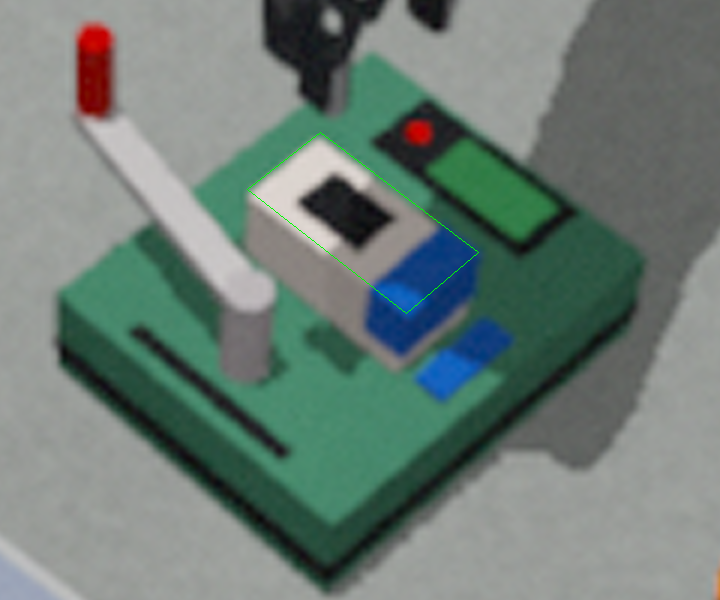

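The cartridge top matches its seated outline at the stripe. The lever measures 1.35 rad at a radius of 130 mm, so next I grip the knob.

jog_arm:
  commands:
    - [[-0.45, -5, 2, 0, 0], [-0.45, -10, 4, 0, 0], [-0.45, -12.6, 4.7, 0, 0], [-0.45, -12.6, 4.7, 0, 0], [-0.45, -12.6, 4.7, 0, 0], [-0.45, -12.6, 4.7, 3, 0], [-0.45, -12.6, 4.7, 6, 0], [-0.45, -12.6, 4.7, 8.2, 0], [-0.45, -12.6, 4.7, 8.2, 0], [-0.45, -12.6, 4.7, 8.2, 0]]
  grip_force: 25

```text
clock: 18.65
tcp_pos: [0.5316, -0.0702, 0.125]
tcp_rot: [[0.212, 0.977, 0.001], [0.977, -0.212, 0.0], [0.0, 0.001, -1.0]]
force: [0.3, 0.4, -0.6]
grip_width: 0.0618
finger_force: 0.0
```

jog_arm:
  commands:
    - [[1, 0, 0, 0, 0], [1, 0, 0, 0, 0], [1, 0, 0, 0, 0], [1, 0, 0, 0, 0], [1, 0, 0, 0, 0], [1, 0, 0, 0, 0], [1, 0, 0, 0, 0]]

```text
clock: 19.52
tcp_pos: [0.5318, -0.0709, 0.125]
tcp_rot: [[0.213, 0.977, 0.001], [0.977, -0.213, -0.0], [0.0, 0.001, -1.0]]
force: [0.1, 0.6, 5.4]
grip_width: 0.0174
finger_force: 24.7
```

```bash
cat > arc.py <<'E'
from h import *
s=manip.observe(); p=s['tcp_pos']; R=s['tcp_rot']; h=np.array([.586,.0475]); print(p,s['force'],s['joint_pos'].round(2))
v=p[:2]-h; r=np.hypot(*v); th=(np.arctan2(v[1],v[0])-(np.pi-.215))%(2*np.pi); th=th-2*np.pi if th>4 else th; print('theta',th,'r',r)
for t in np.linspace(th,-.01,13)[1:]:
    a=np.pi-.215+t; q=np.array([*(h+.13*np.array([np.cos(a),np.sin(a)])),p[2]]); print(round(t,2),(R.T@(q-p)*100).round(1))
E
python3 arc.py
```

```text
[ 0.53175181 -0.07093906  0.12498078] [0.06100621 0.55071042 5.44770153] [-0.13  0.26 -0.37  0.94  0.    1.65]
theta 1.3562879207286942 r 0.13027155175670158
1.24 [ 0.4 -1.4 -0. ]
1.13 [ 1.  -2.8 -0. ]
1.01 [ 1.7 -4.1 -0. ]
0.9 [ 2.5 -5.3 -0. ]
0.79 [ 3.5 -6.4 -0. ]
0.67 [ 4.6 -7.4 -0. ]
0.56 [ 5.8 -8.2 -0. ]
0.45 [ 7.1 -9.  -0. ]
0.33 [ 8.5 -9.5 -0. ]
0.22 [ 9.9 -9.9 -0. ]
0.1 [ 11.4 -10.2  -0. ]
-0.01 [ 12.9 -10.2  -0. ]
```

jog_arm:
  commands:
    - [[1, 0.4, -1.4, 0, 0.07], [1, 1, -2.8, 0, 0.14], [1, 1.7, -4.1, 0, 0.21], [1, 2.5, -5.3, 0, 0.28], [1, 3.5, -6.4, 0, 0.35], [1, 4.6, -7.4, 0, 0.42], [1, 5.8, -8.2, 0, 0.5], [1, 5.8, -8.2, 0, 0.5], [1, 5.8, -8.2, 0, 0.5]]

```text
clock: 20.65
tcp_pos: [0.4634, 0.003, 0.1248]
tcp_rot: [[0.656, 0.755, 0.0], [0.755, -0.656, -0.001], [-0.001, 0.001, -1.0]]
force: [-1.9, -2.0, 6.9]
grip_width: 0.0176
finger_force: 25.0
```

```bash
python3 arc.py
```

```text
[0.46339841 0.00296343 0.1248035 ] [-1.92464263 -2.02656423  6.91434563] [ 0.01  0.13 -0.53  0.91 -0.    2.29]
theta 0.5634408130493203 r 0.13044024172819443
0.52 [ 0.4 -0.5 -0. ]
0.47 [ 0.7 -1.  -0. ]
0.42 [ 1.1 -1.5 -0. ]
0.37 [ 1.4 -2.  -0. ]
0.32 [ 1.9 -2.5 -0. ]
0.28 [ 2.3 -2.9 -0. ]
0.23 [ 2.7 -3.4 -0. ]
0.18 [ 3.2 -3.8 -0. ]
0.13 [ 3.7 -4.1 -0. ]
0.09 [ 4.2 -4.5 -0. ]
0.04 [ 4.7 -4.8 -0. ]
-0.01 [ 5.3 -5.1 -0. ]
```

jog_arm:
  commands:
    - [[1, 0.7, -1, 0, 0.07], [1, 1.4, -2, 0, 0.14], [1, 2.3, -2.9, 0, 0.21], [1, 3.2, -3.8, 0, 0.28], [1, 4.2, -4.5, 0, 0.35], [1, 4.8, -4.9, 0, 0.35], [1, 5.3, -5.1, 0, 0.35], [1, 5.3, -5.1, 0, 0.35], [1, 5.3, -5.1, 0, 0.35]]

```text
clock: 21.78
tcp_pos: [0.46, 0.0769, 0.1247]
tcp_rot: [[0.874, 0.485, 0.0], [0.485, -0.874, 0.0], [0.001, -0.0, -1.0]]
force: [-1.3, -0.6, 6.3]
grip_width: 0.0171
finger_force: 25.0
```

```bash
python3 arc.py|head -2
```

```text
[0.45995112 0.07691706 0.1246706 ] [-1.33477279 -0.57039134  6.29850678] [ 0.17  0.14 -0.52  0.91  0.    2.8 ]
theta -0.014274462195762005 r 0.1294360193941122
```

jog_arm:
  commands:
    - [[-0.3, 0, 0, 0, 0], [-0.3, 0, 0, 0, 0], [-0.3, 0, 0, 0, 0], [-0.3, 0, 0, 0, 0], [-0.3, 0, 0, -4, 0], [-0.3, 0, 0, -10, 0], [-0.3, 0, 0, -16, 0], [-0.3, 0, 0, -16, 0], [-0.3, 0, 0, -16, 0]]

```text
clock: 22.9
tcp_pos: [0.4597, 0.0767, 0.2841]
tcp_rot: [[0.875, 0.485, 0.0], [0.485, -0.875, 0.0], [0.0, 0.0, -1.0]]
force: [0.4, -0.2, -0.4]
grip_width: 0.0556
finger_force: 0.0
```

```bash
python3 -c "
from v import *
d=snap('scene','s7'); k=4;im=cv2.resize(d['color'],None,fx=k,fy=k,interpolation=2)
box(im,d,A,.025,.05,.1,k,(0,255,0))
q=proj(d,pts(A,[(.075,0,.115),(-.055,0,.115),(-.055,0,.165)]));cv2.polylines(im,[np.int32(q*k+2)],0,(255,0,255),1)
for z in(.1,.14):
    q=proj(d,[(.5846+.033*np.cos(t),.3205+.033*np.sin(t),z) for t in np.linspace(0,6.28,40)]);cv2.polylines(im,[np.int32(q*k+2)],1,(0,255,0),1)
cv2.imwrite('pics/s7c.png',im[150*k:299*k,290*k:485*k])" >/dev/null
```

```text
(no output)
```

View pics/s7c.png

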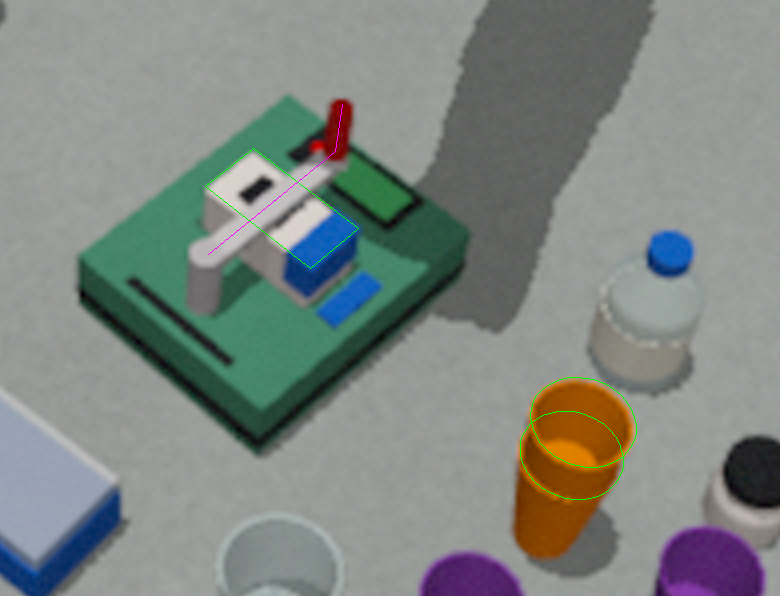

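The lever lies along its shut line over the seated cartridge, with the knob top at about (341, 105) against a predicted (340, 103). The cups are still nested, so I'm handing in.

```bash
python3 -c "
from h import *
print(manip.hand_in())"
```

```text
the job is handed in; nothing more can be done
None
```

I've handed the job in with the cup nested fully in the other orange cup, the cartridge home in the pocket with its blue end at the stripe, and the lever shut; the final picture and readings agree, but the hand-in gave no verdict.

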